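# Close the beam enclosure and secure its lid with the T-toggle pin

### The job

Close up the beam enclosure on the optical table: lower its hinged lid gently, without letting it slam, until it rests fully shut. Then fetch the red-handled T-toggle pin that lies on its side on the table, stand it up, pass its crossbar down through the slot in the lid's tab until the collar sits on the tab, and turn it a quarter turn so that the crossbar lies square across the slot and holds the lid. Let go, and leave the other things on the table where they are.

Things in the scene. Friction and masses are not known exactly. Their poses are not given: they have to be found in the camera images.
- enclosure: Beam enclosure: fixed open-topped black box with aluminium corners, small optics inside, 300 mm (its x) by 220 mm (its y) by 100 mm high; place and yaw vary. Origin under its centre, z up. The lid's hinge line runs along x on its top +y edge; the latch slot is on its -y side.
- hinge_mid (a point): Middle of the lid's hinge line, axes as the enclosure's: x along the hinge line, z up. It is 110 mm along +y and 100 mm up from the enclosure's origin: the height of the box's rim and of the shut lid's underside.
- lid (a joint): Opening angle of the lid, rad: 0 = fully shut on the rim (its stop), 1.57 = upright, 1.65 = open stop; opening lifts its -y edge. The lid is a blue plate 304 x 220 x 6 mm, about 0.45 kg (20 % either way). The stiff hinge keeps it where it is left only above about 1.15 rad; let go lower it falls and slams. Starts at 1.2 to 1.5.
- lid_handle (a point): Centre of the lid's bow handle: round steel bar 12 mm thick, 110 mm long, parallel to the hinge line, its centre 44 mm off the lid's outer face (clear gap 38 mm), 22 mm from the free edge. Lid shut, it is at x +40, y -198, z +50 mm from hinge_mid, and it turns with the lid about the hinge line; lid upright, it is on the +y side of the lid. Axes turn with the lid.
- slot (a point): Centre of the latch slot at the upper face of an aluminium flange (64 x 48 x 6 mm, free air below) on the enclosure, 100 mm above the table; x -95, y -244 mm from hinge_mid, axes as the enclosure's. The lid has a tab with the same slot that lies on the flange when shut: tab's upper face 6 mm above this point, both together 12 mm thick. Slot 31 mm along x, 14 mm along y.
- toggle_mid (a point): Middle of the loose T-toggle pin (63 mm long, 90 g, steel, red wing handle), on its axis. Axes: z from crossbar foot to handle, x along the crossbar, y along the wing (they stand crosswise). Along z: foot -31.5 to -23.5 mm, 9 mm round shank to -7.5, collar 28 mm across to -3.5, 12 mm round neck to +9.5, wing to +31.5. Collar seated on the shut lid's tab: this point is 13.5 mm above slot.
- toggle_wing (a point): Centre of the pin's red wing handle, 20.5 mm along the pin's z from toggle_mid; same axes. The wing is 40 mm long (y), 14 mm thick (x), 22 mm high (z). At the start the pin lies on its side on the table, on one end of the wing and an edge of the foot: crossbar level, axis 21 degrees above level with the handle end high and pointing towards the robot (within 0.6 rad).
- toggle_foot (a point): Centre of the pin's crossbar foot, 27.5 mm along -z from toggle_mid; same axes. The crossbar is 26 mm long (x), 9 mm wide (y), 8 mm thick (z). The pin lies right or left of the enclosure. In the slot nothing stops its turn: it may be turned either way; turned a quarter, the crossbar lies 4 mm under the flange.
- lens_case: Bystander: round white lens case lying on the table, 52 mm across, 24 mm high; origin under its centre. It lies on the side where the toggle pin is not.
- lens_post: Bystander: lens in a black ring on a steel post, foot 44 mm across, 116 mm high; origin under its centre.
- mirror_post: Bystander: black square mirror mount on a steel post, foot 44 mm across, 105 mm high; origin under its centre.
- iris_post: Bystander: small round iris on a steel post, foot 44 mm across, about 100 mm high; origin under its centre.
- driver: Bystander: screwdriver with yellow handle, 170 mm long, lying on the table.
- clamp_fork: Bystander: flat steel clamping fork about 80 x 30 x 8 mm, lying on the table; origin under its middle.
There are look-alikes about, which are no part of the job. What is shaped like the part that bears toggle_mid but yellow is not meant.

How it is judged:
By the outcome, as a careful person would: the job done as asked, in the order asked, and still so for the second after the job is handed in, with the robot touching nothing.
It also fails if it takes over 64 s, if anything falls off the work surface, if the arm or the gripper's body presses on something with over 40 N, if the wrist force passes 120 N, or if a joint passes its speed limit or range.

### The arm

A 7-joint arm with a two-finger parallel gripper is mounted at the origin on the work surface. World frame = base frame: x ahead of the robot, y to its left, z up, the work surface at z = 0. Lengths are in m, angles in rad, forces in N, time in s.
With the tool pointing down it reaches from about 0.4 to 0.875 m from the base axis. Payload 19.3 kg.
Tool frame: the origin (TCP) lies midway between the tips of the shut fingers; the grasp point (between the pads) lies 19 mm behind it (bot.pinch_z is the distance from the TCP to the grasp point, in m); z points along the fingers, y is the direction in which the jaws open and shut (so a half turn about z gives the same grasp; the last joint's range is limited). The gripper opens to 85 mm and grips with 20 to 120 N. Pads are 22 mm wide; open, the fingers measure 114 mm over their backs; the gripper's body (76 mm by 85 mm) begins 54 mm behind the grasp point. The pads swing forward as they close: fully open they stand 13 mm farther back than shut.
Start: joints at [1.079, 0.521, -0.036, 1.599, 0.021, 1.021, -0.113], TCP at [0.256, -0.57, 0.231] pointing down, gripper open.
Joint ranges: [-2.91, 2.91], [-0.3, 2.13], [-1.5, 1.42], [0.17, 2.43], [-1.26, 4.41], [0.16, 1.93], [-2.52, 2.52]. Speed limits (rad/s): [1.89, 1.89, 2.39, 2.39, 3.01, 3.01, 3.01].

### API

Orientations are given as [roll, pitch, yaw] about the fixed x, y, z axes, in that order (R = Rz(yaw) Ry(pitch) Rx(roll)).
In Python, from workcell import bot gives the robot as it stands. The module is installed in compiled form; this text tells all that it offers.
- The arm moves only by the tool move_arm, never from a script. Its argument "moves" is text: rows parted by semicolons, each of 4 numbers parted by spaces: the shift along the tool's x, y, z in mm, then the turn about the tool's z in rad. In form: dx dy dz yaw; .... A call has exactly 10 rows; each row is the pose to reach, as a shift and turn from the pose commanded when the call began, along the tool's axes at that moment; what a row does not reach only later rows make up. A row lasts 1/12 s, in which the tool goes at most 41.7 mm and 7.16 degrees, less where a joint would pass 70% of its speed; a pose out of reach is approached as far as the arm can. A call with a gripper value outside its range is refused whole. "grip" is the opening, from 0 (shut) to 1 (fully open), set as the call begins (left out, the last holds). The fingers move at their own pace and stop on an object; "grip_force" is the grip in N (left out, the last holds). Time passes only in rows, so rows that repeat a pose let the fingers close, or fill a call up. It gives the time, the measured TCP pose, the force and the opening at its end, in the units of the state.
- bot.observe(): the state, without advancing time (a new reading comes with each control period).
- bot.grab_frame(name): name is "side" or "top" or "wrist"; returns a dict with "frame" (480x640x3 uint8, red, green, blue), "z_map" (480x640 float32, m along the optical axis (not along the pixel's ray), 0 where there is no reading), "K" (3x3 intrinsics, pixels), "eye" and "attitude" of the camera in the world. Camera axes: x right, y up, looking along -z (the intrinsics and any distortion apply to the point x, -y, -z); pixel columns grow to the right and rows downward; lengths in m; the calibration is good to about 2 mm. The wrist camera is an equidistant fisheye: a pixel r from the principal point sees the ray r / f radians off the axis. A picture is of the moment at which its call begins.
- bot.job_done(): hands the job in, once; it reports no verdict.
Trained networks look in a picture, given as the dict that the camera call returned (one of the last four; its "shot" number tells which), for a name from the list of things; names that differ only in an ending like _2 or _b are one class to them, and where a whole thing is asked for, a point or a joint stands for the part that bears it (a point fixed in the world has none). Each returns a list of dicts, best first, with "conf" (0 to 1); they miss things now and then, are a little off and sometimes report something else, mostly with a low value. They report only what shows in the picture. A call takes as long as a camera call. They do not tell look-alikes from the thing itself.
- bot.search_frame(picture, label): "at" ([column, row] in pixels, amid what is visible of it).
- bot.pinpoint(picture, label): "at" ([column, row] in pixels: a listed point, or the origin of a listed thing).
The state is a dict: "clock": time; "qpos": joint angles; "qd": joint speeds; "joint_efforts": joint torques, N m; "position": TCP position; "tool_rot": TCP orientation; "force": force on the tool from outside, world axes, zero at the start; "moment": the same for the moment, N m; "grip_width": finger opening in m.
Only numpy, scipy, OpenCV 4.12 (cv2) and the standard library are available. Lean on these libraries where they do the work, as an engineer would, in place of code of your own. Each camera call takes 0.05 s, during which the arm holds its last target. There are 200 camera calls.

## Working session

There is one attempt and no reset: what is moved stays moved. The work goes in short steps, Python scripts to look and compute and a tool call to move; the robot and the scene stay as the last step left them, time stands still between calls to the robot, and variables do not carry over. Pictures are saved under pics/ and viewed, about 8 in all and at most 12, crops included, and the job is handed in when it is done.

Besides the shell and the picture viewer there is one more tool, called after ">>>" by a JSON object that holds its "fn" and its "kwargs". move_arm: Moves the arm, as the interface text tells. Its arguments: {"type":"object","properties":{"moves":{"type":"string"},"grip":{"type":"number"},"grip_force":{"type":"number"}},"required":["moves"]}

```bash
mkdir -p pics; cat > h.py <<'E'
import numpy as np, cv2
from workcell import bot
from scipy.spatial.transform import Rotation as R
def att(p):
    a=np.array(p["attitude"],float)
    if a.shape==(3,3): return a
    return R.from_euler('xyz',a).as_matrix() if a.size==3 else None
def ray(p,uv,wrist=False):
    K=np.array(p["K"]);x=(uv[0]-K[0,2])/K[0,0];y=(uv[1]-K[1,2])/K[1,1]
    if wrist:
        t=np.hypot(x,y);s=np.sin(t)/t if t>1e-9 else 1.;d=np.array([x*s,-y*s,-np.cos(t)])
    else: d=np.array([x,-y,-1.])
    return att(p)@d
def pt(p,uv,z=None,wrist=False):
    d=ray(p,uv,wrist);e=np.array(p["eye"])
    if z is not None: return e+d*(z-e[2])/d[2]
    u,v=int(round(uv[0])),int(round(uv[1]));w=p["z_map"][max(v-1,0):v+2,max(u-1,0):u+2];w=w[w>0]
    if not w.size: return None
    k=np.median(w); return e+d*k/(-(att(p).T@d)[2])
def save(p,n,box=None,s=1):
    f=p["frame"][...,::-1]
    if box: f=f[box[1]:box[3],box[0]:box[2]]
    cv2.imwrite("pics/"+n,cv2.resize(f,None,fx=s,fy=s,interpolation=cv2.INTER_CUBIC))
E
python3 - <<'E'
from h import *
np.set_printoptions(precision=4,suppress=True)
print(bot.observe())
for n in("top","side"):
    p=bot.grab_frame(n);save(p,n+"0.png");print(n,p["eye"],p["attitude"],p["K"])
    for l in["enclosure","hinge_mid","lid_handle","slot","toggle_mid","toggle_wing","toggle_foot","lens_case","lens_post","mirror_post","iris_post","driver","clamp_fork"]:
        for d in bot.pinpoint(p,l)[:3]: print(l,np.round(d["at"],1),round(d["conf"],2),pt(p,d["at"]))
E
```

```text
{'clock': 0.0, 'qpos': array([ 1.0788,  0.522 , -0.0363,  1.6   ,  0.0212,  1.0211, -0.1128]), 'qd': array([ 0.0012, -0.0008, -0.0002,  0.0016, -0.0011, -0.0004, -0.0009]), 'joint_efforts': array([ -0.0014, -92.7123,   1.979 , -36.9941,   0.0177,   0.0081,
        -0.    ]), 'position': array([ 0.2557, -0.57  ,  0.2308]), 'tool_rot': array([-3.1405,  0.0001,  0.4217]), 'force': array([ 0.435 , -0.2643, -0.651 ]), 'moment': array([ 0.0367, -0.0072,  0.0717]), 'grip_width': 0.08552725659397002}
top [ 0.4028 -0.0599  1.282 ] [ 0.0926  0.0025 -1.5686] [[568.9913   0.     317.619 ]
 [  0.     568.9913 242.9912]
 [  0.       0.       1.    ]]
enclosure [261.9 215.9] 0.6 [0.5822 0.0695 0.0087]
hinge_mid [207.4 219.4] 0.85 [0.5618 0.1745 0.0994]
hinge_mid [429.2 250.6] 0.61 [ 0.5041 -0.3062  0.0117]
lid_handle [165.9 186.7] 0.62 [0.5913 0.2069 0.306 ]
slot [326.2 241.9] 0.8 [ 0.5245 -0.0759 -0.0018]
toggle_mid [501.7 249. ] 0.72 [ 0.5084 -0.4698  0.0074]
toggle_mid [433.2 261.8] 0.69 [ 0.4786 -0.3133  0.0191]
toggle_mid [394.4 261.2] 0.49 [ 0.4786 -0.2246  0.0382]
toggle_wing [395.8 262.4] 0
[... 1211 characters left out ...]
332.1 440.2] 0.68 [ 0.5091 -0.466   0.0185]
toggle_wing [308.5 334.6] 0.74 [ 0.471  -0.2424  0.0241]
toggle_wing [331.6 429.8] 0.66 [ 0.5081 -0.4561  0.0387]
toggle_wing [339.3 170.7] 0.51 [0.553  0.1768 0.1017]
toggle_foot [328.5 328.2] 0.89 [ 0.5132 -0.2151  0.0063]
toggle_foot [343.2 451.7] 0.68 [ 0.5283 -0.4847  0.0114]
toggle_foot [326.  365.4] 0.61 [ 0.5046 -0.3041  0.0061]
lens_case [345.  168.5] 0.7 [0.5667 0.1787 0.1068]
lens_post [377.9 386.5] 0.97 [ 0.6015 -0.3615  0.02  ]
iris_post [254.8 220.1] 0.62 [0.3462 0.1117 0.0015]
driver [404.1 330.9] 0.66 [ 0.6679 -0.2346  0.0196]
clamp_fork [302.3 369. ] 0.7 [ 0.4575 -0.3272  0.0324]
clamp_fork [252.6 175.6] 0.49 [0.3337 0.2755 0.0036]
```

```bash
python3 - <<'E'
import cv2,numpy as np
a=cv2.imread("pics/top0.png");b=cv2.imread("pics/side0.png")
c=cv2.resize(a[225:285,370:530],(800,300),interpolation=cv2.INTER_CUBIC)
d=cv2.resize(b[310:470,260:420],(600,600),interpolation=cv2.INTER_CUBIC)
cv2.imwrite("pics/crop_top.png",c)
E
```

```text
(no output)
```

View pics/top0.png

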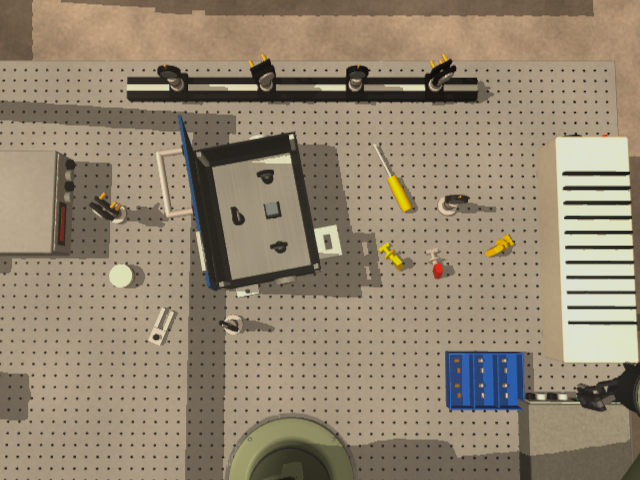

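View pics/side0.png

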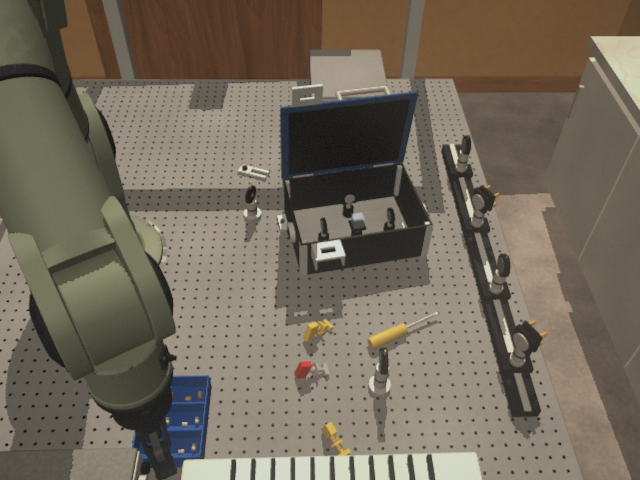

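View pics/crop_top.png

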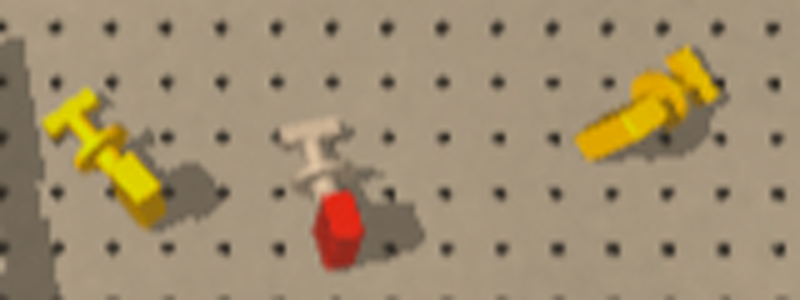

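Toggle-shaped candidates in the top view: yellow (392,256), red (436,263) and orange-yellow (503,245). The crop shows that only (436,263) has a red wing with a steel shank, and its handle points towards the robot, so that is the pin. The lid is open nearly upright, with its handle bar at about (165,187). Next I fit both poses by reprojection.

```bash
cat > fit.py <<'E'
from h import *
from scipy.optimize import least_squares
def proj(p,X):
    c=att(p).T@(np.array(X)-np.array(p["eye"]));K=np.array(p["K"])
    return np.array([K[0,2]+K[0,0]*c[0]/-c[2],K[1,2]-K[1,1]*c[1]/-c[2]])
def encl(q,th=None):
    x,y,yaw=q[:3];Rz=R.from_euler('z',yaw).as_matrix();H=np.array([x,y,.1]);t=q[3] if th is None else th
    c,s=np.cos(t),np.sin(t)
    return {"hinge_mid":H,"slot":H+Rz@[-.095,-.244,0],"enclosure":H+Rz@[0,-.11,-.1],
      "lid_handle":H+Rz@[.04,-.198*c+.05*s,.198*s+.05*c]}
def pin(q):
    x,y,a=q;h=np.array([np.cos(a),np.sin(a),0])*np.cos(np.radians(21))+[0,0,np.sin(np.radians(21))]
    f=np.array([x,y,.0056]); return {"toggle_foot":f,"toggle_mid":f+.0275*h,"toggle_wing":f+.048*h}
E
python3 - <<'E'
from fit import *
np.set_printoptions(precision=4,suppress=True)
obs=[]
for k in range(2):
  for n in("top","side"):
    p=bot.grab_frame(n)
    for l in("hinge_mid","slot","lid_handle","toggle_foot","toggle_mid","toggle_wing"):
        for d in bot.pinpoint(p,l): obs.append((n,p,l,np.array(d["at"]),d["conf"]))
    if k==0:
        f=cv2.cvtColor(p["frame"],cv2.COLOR_RGB2HSV)
        m=(f[...,0]>105)&(f[...,0]<125)&(f[...,1]>150)&(p["z_map"]>0)
        red=((f[...,0]<4)|(f[...,0]>176))&(f[...,1]>180)&(f[...,2]>100)
        v,u=np.nonzero(red);
        P=np.array([pt(p,(a,b)) for a,b in zip(u,v)]);print(n,"red",len(u),u.mean(),v.mean(),P.mean(0),P.max(0))
        v,u=np.nonzero(m)
        P=np.array([pt(p,(a,b)) for a,b in zip(u,v)]);P=P[(P[:,2]>.11)&(P[:,1]>.1)&(P[:,2]<.35)]
        if len(P)>50: print(n,"blue",len(P),P.min(0),P.max(0))
        # dark lid inside panel, side view
        if n=="side":
            reg=np.array([pt(p,(a,b)) for a in range(295,400,5) for b in range(115,165,5)])
            c=reg.mean(0);w=np.linalg.svd(reg-c)[2][2];w*=np.sign(-w[1]);r=(reg-c)@w
            print("lid plane n",w,"rms",r.std(),"yaw",np.arctan2(w[0],-w[1]),"theta",np.pi/2-np.arcsin(-w[2]) if 0 else np.arctan2(np.hypot(w[0],w[1]),-w[2]),"c",c)
init={0:encl([.56,.177,.2,1.4]),1:pin([.503,-.306,np.pi-.1])}
def sel(names,model):
    return [(n,p,l,a) for n,p,l,a,c in obs if l in names and np.linalg.norm(proj(p,model[l])-a)<14]
for nm,names,fn,q0 in(("encl",("hinge_mid","slot","lid_handle"),encl,[.56,.177,.2,1.4]),("pin",("toggle_foot","toggle_mid","toggle_wing"),pin,[.503,-.306,np.pi+.1])):
    S=sel(names,fn(q0));r=least_squares(lambda q:np.concatenate([proj(p,fn(q)[l])-a for n,p,l,a in S]),q0,loss="soft_l1")
    print(nm,r.x,len(S));m=fn(r.x);print(m)
    for n,p,l,a in S: print(n,l,a-proj(p,m[l]))
E
```

```text
top red 104 437.5192307692308 270.3557692307692 [ 0.459  -0.3197  0.0328] [ 0.4749 -0.3122  0.0447]<stdin>:14: RuntimeWarning: Mean of empty slice.
  ret = ret.dtype.type(ret / rcount)
Traceback (most recent call last):
ValueError: zero-size array to reduction operation maximum which has no identity
```

```bash
cat > meas.py <<'E'
from fit import *
np.set_printoptions(precision=4,suppress=True)
obs=[]
for k in range(2):
  for n in("top","side"):
    p=bot.grab_frame(n)
    for l in("hinge_mid","slot","lid_handle","toggle_foot","toggle_mid","toggle_wing"):
        for d in bot.pinpoint(p,l): obs.append((n,p,l,np.array(d["at"]),d["conf"]))
    if k==0 and n=="side":
        reg=[pt(p,(a,b)) for a in range(295,400,5) for b in range(115,165,5)]
        reg=np.array([x for x in reg if x is not None])
        c=reg.mean(0);w=np.linalg.svd(reg-c)[2][2];w*=np.sign(-w[1]);r=(reg-c)@w
        print("lid plane n",w,"rms",r.std(),"yaw",np.arctan2(w[0],-w[1]),"theta",np.arctan2(np.hypot(w[0],w[1]),-w[2]),"c",c)
def sel(names,model):
    return [(n,p,l,a) for n,p,l,a,c in obs if l in names and np.linalg.norm(proj(p,model[l])-a)<14]
for nm,names,fn,q0 in(("encl",("hinge_mid","slot","lid_handle"),encl,[.56,.177,.2,1.4]),("pin",("toggle_foot","toggle_mid","toggle_wing"),pin,[.503,-.306,np.pi+.1])):
    S=sel(names,fn(q0));r=least_squares(lambda q:np.concatenate([proj(p,fn(q)[l])-a for n,p,l,a in S]),q0,loss="soft_l1")
    print(nm,r.x,len(S));m=fn(r.x);print(m)
    for n,p,l,a in S: print(n,l,a-proj(p,m[l]))
E
python3 meas.py
```

```text
lid plane n [ 0.1877 -0.974  -0.1268] rms 0.0009605941370260436 yaw 0.19035516082312967 theta 1.4436955865272116 c [0.5624 0.1649 0.2088]
encl [0.5608 0.1764 0.2051 1.4483] 12
{'hinge_mid': array([0.5608, 0.1764, 0.1   ]), 'slot': array([ 0.5175, -0.0819,  0.1   ]), 'enclosure': array([0.5832, 0.0687, 0.    ]), 'lid_handle': array([0.5948, 0.2094, 0.3026])}
top hinge_mid [ 1.0569 -2.0458]
top slot [-3.4914 -0.9636]
top lid_handle [-2.7629  0.5224]
side hinge_mid [-0.0133  0.2765]
side slot [1.0641 1.3258]
side lid_handle [-0.1029  0.6167]
top hinge_mid [0.7569 0.3542]
top slot [-0.7914  0.8364]
top lid_handle [0.7371 0.2224]
side hinge_mid [-1.7133 -3.4235]
side slot [-0.7359  0.0258]
side lid_handle [3.4971 0.3167]
pin [ 0.5028 -0.3067  3.5048] 11
{'toggle_foot': array([ 0.5028, -0.3067,  0.0056]), 'toggle_mid': array([ 0.4788, -0.3158,  0.0155]), 'toggle_wing': array([ 0.4609, -0.3226,  0.0228])}
top toggle_foot [-0.403  -0.6045]
top toggle_mid [5.4784 1.5892]
top toggle_wing [-0.1011  1.5021]
side toggle_foot [-0.7272 -2.1857]
side toggle_mid [ 1.5277 -0.4063]
top toggle_foot [ 1.697  -1.8045]
top toggle_mid [ 2.0784 -0.4108]
top toggle_wing [0.9989 0.0021]
side toggle_foot [-0.2272 -0.6857]
side toggle_mid [ 1.4277 -0.2063]
side toggle_wing [-2.4718 -3.4399]
```

>>> {"fn": "move_arm", "kwargs": {"moves": "26 -23 -25 0.02; 52 -47 -50 0.04; 78 -70 -75 0.07; 104 -94 -100 0.09; 130 -117 -125 0.11; 156 -141 -150 0.13; 182 -164 -170 0.15; 208 -188 -170 0.18; 234 -211 -170 0.20; 260 -235 -170 0.22", "grip": 0.55}}

```text
clock: 4.33
position: [0.3974, -0.2476, 0.402]
tool_rot: [3.141, -0.001, 0.201]
force: [0.2, -0.7, -0.5]
grip_width: 0.0468
```

```bash
cat > go.py <<'E'
import sys; from h import *
np.set_printoptions(precision=4,suppress=True)
o=bot.observe()
T=R.from_euler('xyz',o["tool_rot"])
def to(x,y,z,yaw=None):
    d=T.inv().apply(np.array([x,y,z])-o["position"])*1000
    t=None if yaw is None else (o["tool_rot"][2]-yaw+np.pi)%(2*np.pi)-np.pi
    print("->",np.round(d,1),"turn",t)
if __name__=="__main__":
    print(o["clock"],o["position"],o["tool_rot"],"q",o["qpos"],"F",o["force"],"M",o["moment"],"g",o["grip_width"])
    for a in sys.argv[1:]: to(*map(float,a.split(",")))
E
python3 go.py .595,.209,.40,.2 .595,.209,.285,.2
```

```text
4.3333 [ 0.3974 -0.2476  0.402 ] [ 3.1405 -0.0011  0.2008] q [ 0.5916  0.1194 -0.1806  1.7316  0.0226  1.291  -0.9639] F [ 0.2119 -0.7246 -0.4615] M [-0.0457 -0.0305  0.0001] g 0.04678126056529258
-> [ 284.7 -408.     1.9] turn 0.0008354508565777685
-> [ 284.6 -408.2  116.9] turn 0.0008354508565777685
```

>>> {"fn": "move_arm", "kwargs": {"moves": "22 -31 0 0; 44 -63 0 0; 66 -95 0 0; 88 -126 0 0; 110 -158 0 0; 132 -190 0 0; 154 -221 0 0; 176 -252 0 0; 198 -284 0 0; 221 -316 0 0"}}

```text
clock: 5.17
position: [0.5504, 0.1062, 0.4015]
tool_rot: [3.141, -0.0, 0.201]
force: [-0.2, -1.3, 1.0]
grip_width: 0.0466
```

>>> {"fn": "move_arm", "kwargs": {"moves": "16 -23 0 0; 32 -46 0 0; 48 -69 0 0; 63 -91 0 0; 63 -91 0 0; 63 -91 15 0; 63 -91 25 0; 63 -91 35 0; 63 -91 35 0; 63 -91 35 0"}}

```text
clock: 6.0
position: [0.5935, 0.2057, 0.3661]
tool_rot: [3.141, 0.001, 0.201]
force: [0.3, 1.0, 0.7]
grip_width: 0.047
```

```bash
python3 - <<'E'
from go import *
print(o["clock"],o["position"],o["tool_rot"],"q",o["qpos"])
p=bot.grab_frame("wrist");save(p,"w1.png")
for d in bot.pinpoint(p,"lid_handle")[:2]: print(d, pt(p,d["at"],z=.303,wrist=True))
q=bot.grab_frame("side");save(q,"s1.png",(240,40,480,220),3)
to(.595,.209,.285,.2)
E
```

```text
6.0 [0.5935 0.2057 0.3661] [3.1413 0.0007 0.2012] q [-0.1252  0.4569 -0.4643  1.3873  0.2041  1.3455 -1.9636]
{'at': [308.7, 247.9], 'conf': 0.59} [0.5978 0.2118 0.303 ]
-> [ 2.2 -2.9 81.1] turn 0.0011517122925144285
```

View pics/w1.png

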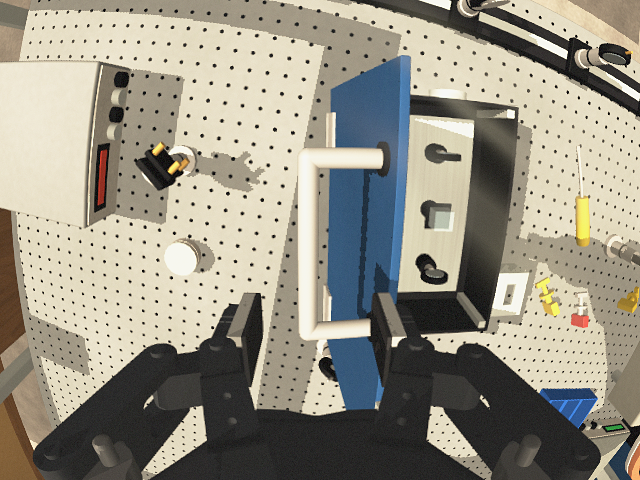

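Wrist view: the bar spans (309,150)–(309,335), the lid's free edge is at column ~400 and the fingers are at columns ~250 and ~385. The bar lies between the fingers, as measured. I narrow the opening and descend.

>>> {"fn": "move_arm", "kwargs": {"moves": "2 -2 0 0; 4 -4 0 0; 4 -4 10 0; 4 -4 22 0; 4 -4 34 0; 4 -4 46 0; 4 -4 58 0; 4 -4 68 0; 4 -4 76 0; 4 -4 80 0", "grip": 0.43}}

```text
clock: 6.98
position: [0.5964, 0.2109, 0.285]
tool_rot: [3.141, 0.001, 0.202]
force: [-0.1, 0.2, 0.8]
grip_width: 0.0368
```

>>> {"fn": "move_arm", "kwargs": {"moves": "0 0 0 0; 0 0 0 0; 0 0 0 0; 0 0 0 0; 0 0 0 0; 0 0 0 0; 0 0 0 0; 0 0 0 0; 0 0 0 0; 0 0 0 0", "grip": 0, "grip_force": 40}}

```text
clock: 7.82
position: [0.5968, 0.2111, 0.2867]
tool_rot: [-3.141, -0.001, 0.202]
force: [-0.5, 0.1, 5.4]
grip_width: 0.0102
```

```bash
python3 go.py; python3 - <<'E'
from h import *
p=bot.grab_frame("wrist");save(p,"w2.png")
E
```

```text
7.8167 [0.5968 0.2111 0.2867] [-3.1415 -0.0006  0.2018] q [-0.1336  0.5166 -0.4566  1.4947  0.2374  1.1847 -1.997 ] F [-0.4658  0.0845  5.3909] M [ 0.079   0.2274 -0.0896] g 0.010247756196032
```

View pics/w2.png

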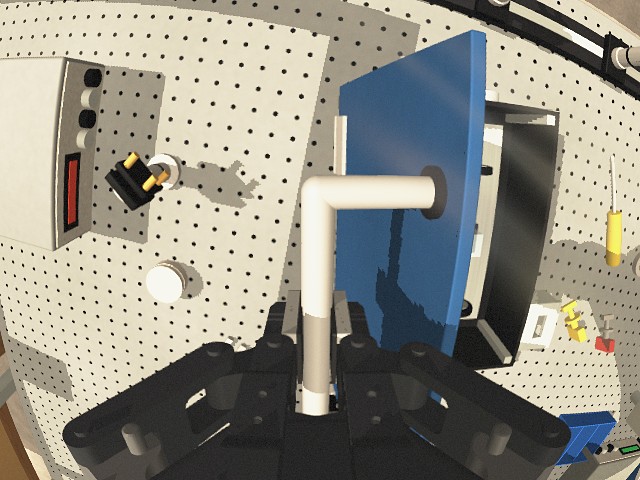

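The bar is held between the pads at (315,360). Now I compute the arc table.

```bash
python3 - <<'E'
import numpy as np
r=np.hypot(198,50);f=np.arctan2(50,198)
th=np.linspace(1.445,0,51);y=-r*np.cos(th+f);z=r*np.sin(th+f)
for k in range(5):
    i=k*10
    print("; ".join(f"0 {y[i]-y[j]:.1f} {z[i]-z[j]:.1f} 0" for j in range(i+1,i+11)))
E
```

```text
0 5.9 -0.6 0; 0 11.8 -1.1 0; 0 17.6 -1.4 0; 0 23.5 -1.5 0; 0 29.4 -1.5 0; 0 35.3 -1.2 0; 0 41.2 -0.8 0; 0 47.1 -0.3 0; 0 53.0 0.4 0; 0 58.8 1.3 0
0 5.8 1.1 0; 0 11.6 2.3 0; 0 17.3 3.7 0; 0 23.0 5.3 0; 0 28.6 7.0 0; 0 34.2 8.9 0; 0 39.8 10.9 0; 0 45.2 13.2 0; 0 50.6 15.5 0; 0 56.0 18.1 0
0 5.3 2.7 0; 0 10.4 5.5 0; 0 15.5 8.5 0; 0 20.5 11.6 0; 0 25.5 14.9 0; 0 30.3 18.3 0; 0 35.0 21.8 0; 0 39.6 25.5 0; 0 44.1 29.3 0; 0 48.5 33.3 0
0 4.3 4.1 0; 0 8.4 8.3 0; 0 12.5 12.6 0; 0 16.4 17.0 0; 0 20.2 21.5 0; 0 23.8 26.1 0; 0 27.3 30.9 0; 0 30.7 35.7 0; 0 33.9 40.7 0; 0 37.0 45.7 0
0 2.9 5.1 0; 0 5.7 10.3 0; 0 8.4 15.6 0; 0 10.9 20.9 0; 0 13.2 26.4 0; 0 15.4 31.9 0; 0 17.4 37.4 0; 0 19.2 43.0 0; 0 20.9 48.7 0; 0 22.5 54.4 0
```

>>> {"fn": "move_arm", "kwargs": {"moves": "0 6 -0.5 0; 0 12 -1 0; 0 17.5 -1.5 0; 0 23.5 -1.5 0; 0 29.5 -1.5 0; 0 35.5 -1 0; 0 41 -1 0; 0 47 -0.5 0; 0 53 0.5 0; 0 59 1.5 0"}}

```text
clock: 8.7
position: [0.6083, 0.1525, 0.2846]
tool_rot: [3.141, 0.001, 0.202]
force: [-5.4, 0.3, 4.8]
grip_width: 0.0104
```

>>> {"fn": "move_arm", "kwargs": {"moves": "0 6 1 0; 0 11.5 2.5 0; 0 17.5 3.5 0; 0 23 5.5 0; 0 28.5 7 0; 0 34 9 0; 0 40 11 0; 0 45 13 0; 0 50.5 15.5 0; 0 56 18 0"}}

```text
clock: 9.53
position: [0.6193, 0.0972, 0.2664]
tool_rot: [3.141, 0.001, 0.201]
force: [-7.8, -1.7, 1.6]
grip_width: 0.01
```

>>> {"fn": "move_arm", "kwargs": {"moves": "0 5.5 2.5 0; 0 10.5 5.5 0; 0 15.5 8.5 0; 0 20.5 11.5 0; 0 25.5 15 0; 0 30.5 18.5 0; 0 35 22 0; 0 39.5 25.5 0; 0 44 29.5 0; 0 48.5 33.5 0"}}

```text
clock: 10.37
position: [0.6288, 0.0497, 0.2325]
tool_rot: [3.141, 0.002, 0.201]
force: [-6.7, -0.9, 0.3]
grip_width: 0.0104
```

>>> {"fn": "move_arm", "kwargs": {"moves": "0 4.5 4 0; 0 8.5 8.5 0; 0 12.5 12.5 0; 0 16.5 17 0; 0 20 21.5 0; 0 24 26 0; 0 27.5 31 0; 0 30.5 35.5 0; 0 34 40.5 0; 0 37 45.5 0"}}

```text
clock: 11.2
position: [0.6361, 0.0136, 0.1868]
tool_rot: [3.141, 0.002, 0.202]
force: [-6.6, -1.0, -0.5]
grip_width: 0.0103
```

>>> {"fn": "move_arm", "kwargs": {"moves": "0 3 5 0; 0 5.5 10.5 0; 0 8.5 15.5 0; 0 11 21 0; 0 13 26.5 0; 0 15 31 0; 0 16.5 35 0; 0 18 38.5 0; 0 19 42 0; 0 20 45 0"}}

```text
clock: 12.03
position: [0.6399, -0.0055, 0.1417]
tool_rot: [-3.141, 0.002, 0.202]
force: [-6.4, 3.6, -2.0]
grip_width: 0.0103
```

```bash
python3 - <<'E'
from go import *
print(o["clock"],o["position"],o["tool_rot"],o["force"],o["grip_width"])
p=bot.grab_frame("side");save(p,"s2.png",(240,100,480,280),3)
reg=[pt(p,(a,b)) for a in range(310,400,6) for b in range(185,215,6)]
reg=np.array([x for x in reg if x is not None]);print(np.median(reg,0))
E
```

```text
12.0333 [ 0.6399 -0.0055  0.1417] [-3.1413  0.0023  0.2019] [-6.3538  3.6257 -1.9846] 0.010274604508690258
[0.5765 0.057  0.1098]
```

View pics/s2.png

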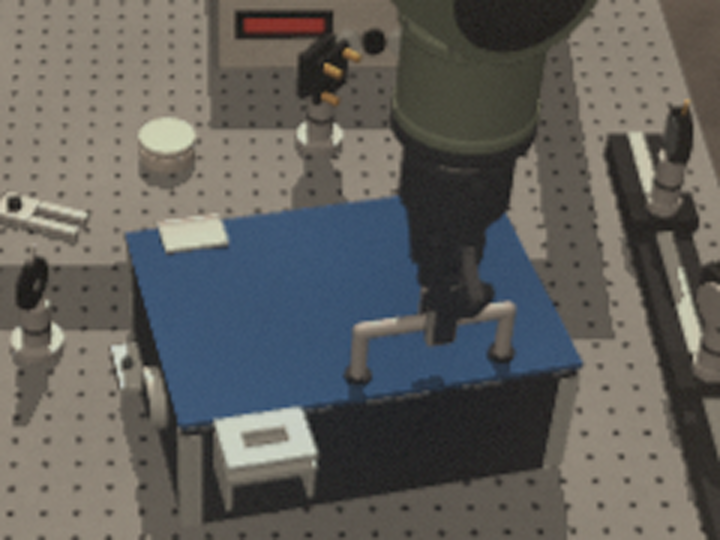

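The lid is nearly shut, with the tab over the flange at (265,435) in the crop. I lower the last stretch slowly.

>>> {"fn": "move_arm", "kwargs": {"moves": "0 0.5 1 0; 0 0.5 2 0; 0 1 3 0; 0 1 4 0; 0 1 5 0; 0 1.5 6 0; 0 1.5 7 0; 0 1.5 7.5 0; 0 1.5 8 0; 0 1.5 8.5 0"}}

```text
clock: 12.92
position: [0.6405, -0.0069, 0.1355]
tool_rot: [3.141, 0.001, 0.202]
force: [-20.7, -0.6, 32.5]
grip_width: 0.0103
```

>>> {"fn": "move_arm", "kwargs": {"moves": "0 0 0.5 0; 0 0 1 0; 0 0 1.5 0; 0 0 2 0; 0 0 2.5 0; 0 0 3 0; 0 0 3 0; 0 0 3 0; 0 0 3 0; 0 0 3 0"}}

```text
clock: 13.75
position: [0.6412, -0.0068, 0.1346]
tool_rot: [3.14, -0.001, 0.202]
force: [-25.0, -1.1, 51.6]
grip_width: 0.01
```

>>> {"fn": "move_arm", "kwargs": {"moves": "0 0 -1 0; 0 0 -2 0; 0 0 -2.5 0; 0 0 -2.5 0; 0 0 -2.5 0; 0 0 -2.5 0; 0 0 -2.5 0; 0 0 -2.5 0; 0 0 -2.5 0; 0 0 -2.5 0"}}

```text
clock: 14.58
position: [0.641, -0.0068, 0.1349]
tool_rot: [3.141, -0.0, 0.202]
force: [-11.4, 0.5, 19.3]
grip_width: 0.0104
```

>>> {"fn": "move_arm", "kwargs": {"moves": "0 0 0 0; 0 0 0 0; 0 0 0 0; 0 0 0 0; 0 0 0 0; 0 0 -10 0; 0 0 -30 0; 0 0 -60 0; 0 0 -90 0; 0 0 -120 0", "grip": 0.43}}

```text
clock: 15.42
position: [0.641, -0.0064, 0.2559]
tool_rot: [-3.141, -0.0, 0.202]
force: [-0.0, -0.9, 0.4]
grip_width: 0.0366
```

```bash
python3 - <<'E'
from go import *
from fit import *
print(o["clock"],o["position"],o["tool_rot"],o["force"],o["grip_width"],o["qpos"])
for n in("side","top","wrist"):
    p=bot.grab_frame(n);w=n=="wrist"
    if n=="side":
        save(p,"s3.png",(240,100,480,280),3)
        reg=[pt(p,(a,b)) for a in range(296,345,4) for b in range(185,225,4)]
        reg=np.array([x for x in reg if x is not None]);c=reg.mean(0);v=np.linalg.svd(reg-c)[2][2];print("lid c",c,"n",v)
    for l,z in(("slot",.106),("lid_handle",.15),("toggle_foot",.0056),("toggle_mid",.0155),("toggle_wing",.0228)):
        for d in bot.pinpoint(p,l)[:4]: print(n,l,np.round(d["at"]),round(d["conf"],2),pt(p,d["at"],z,w))
E
```

```text
15.4167 [ 0.641  -0.0064  0.2559] [-3.1414 -0.0002  0.202 ] [-0.0333 -0.8825  0.3836] 0.03663962886323962 [ 0.1899  0.5513 -0.4179  1.5114  0.2372  1.129  -1.6436]
lid c [0.5027 0.0598 0.1063] n [-0.0014 -0.001  -1.    ]
side slot [326. 253.] 0.77 [ 0.5111 -0.093   0.106 ]
side lid_handle [383. 206.] 0.94 [ 0.6358 -0.0003  0.15  ]
side lid_handle [348. 147.] 0.34 [0.5725 0.2082 0.15  ]
side toggle_foot [325. 368.] 0.86 [ 0.5017 -0.3088  0.0056]
side toggle_foot [343. 454.] 0.82 [ 0.5274 -0.4863  0.0056]
side toggle_foot [327. 327.] 0.69 [ 0.5096 -0.2115  0.0056]
side toggle_mid [312. 368.] 0.89 [ 0.4761 -0.3153  0.0155]
side toggle_mid [322. 330.] 0.85 [ 0.4994 -0.2253  0.0155]
side toggle_wing [332. 432.] 0.92 [ 0.5089 -0.4525  0.0228]
side toggle_wing [304. 366.] 0.72 [ 0.4613 -0.3156  0.0228]
side toggle_wing [311. 335.] 0.66 [ 0.4763 -0.2421  0.0228]
top slot [162. 327.] 0.23 [0.3389 0.2616 0.106 ]
top lid_handle [430. 250.] 0.39 [ 0.4937 -0.282   0.15  ]
top toggle_foot [432. 250.] 0.83 [ 0.506  -0.314   0.0056]
top toggle_foot [385. 246.] 0.53 [ 0.5144 -0.2072  0.0056]
top togg
[... 297 characters left out ...]
ing [493. 251.] 0.63 [ 0.5018 -0.4459  0.0228]
top toggle_wing [260. 214.] 0.16 [0.5841 0.0726 0.0228]
wrist slot [361. 356.] 0.59 [ 0.5181 -0.0748  0.106 ]
wrist lid_handle [317. 242.] 0.76 [ 0.637  -0.0072  0.15  ]
wrist toggle_foot [599. 336.] 0.86 [ 0.5221 -0.4915  0.0056]
wrist toggle_foot [446. 328.] 0.85 [ 0.5081 -0.2021  0.0056]
wrist toggle_foot [508. 340.] 0.8 [ 0.5012 -0.3058  0.0056]
wrist toggle_mid [589. 345.] 0.93 [ 0.511  -0.4658  0.0155]
wrist toggle_mid [509. 361.] 0.68 [ 0.4724 -0.3181  0.0155]
wrist toggle_mid [454. 348.] 0.61 [ 0.4864 -0.2205  0.0155]
wrist toggle_wing [582. 351.] 0.86 [ 0.5032 -0.4467  0.0228]
wrist toggle_wing [511. 373.] 0.78 [ 0.4576 -0.3245  0.0228]
```

The lid is flat at z = 0.106, which is shut. Now to the pin.

>>> {"fn": "move_arm", "kwargs": {"moves": "-24 27 0 -0.01; -48 55 0 -0.02; -72 82 0 -0.04; -97 109 0 -0.05; -121 137 0 -0.06; -145 164 0 -0.08; -169 191 0 -0.09; -193 218 10 -0.11; -217 246 25 -0.12; -241 273 45 -0.13", "grip": 0.6}}

```text
clock: 17.15
position: [0.4592, -0.3242, 0.2095]
tool_rot: [3.139, -0.001, 0.332]
force: [0.1, -0.7, 0.3]
grip_width: 0.051
```

>>> {"fn": "move_arm", "kwargs": {"moves": "-10 0 15 0; -20 0 30 0; -30 0 50 0; -40 0 70 0; -40 0 90 0; -40 0 90 0; -40 0 90 0; -40 0 90 0; -40 0 90 0; -40 0 90 0"}}

```text
clock: 17.98
position: [0.4226, -0.3355, 0.1199]
tool_rot: [3.14, -0.001, 0.332]
force: [-1.0, -0.1, 0.0]
grip_width: 0.0513
```

```bash
python3 - <<'E'
from go import *
print(o["clock"],o["position"],o["tool_rot"],o["force"],o["grip_width"],o["qpos"])
p=bot.grab_frame("wrist");save(p,"w3.png")
for l,z in(("toggle_foot",.0056),("toggle_mid",.0155),("toggle_wing",.0228),("slot",.106)):
    for d in bot.pinpoint(p,l)[:3]: print(l,np.round(d["at"]),round(d["conf"],2),pt(p,d["at"],z,True))
f=cv2.cvtColor(p["frame"],cv2.COLOR_RGB2HSV)
red=((f[...,0]<4)|(f[...,0]>176))&(f[...,1]>180)&(f[...,2]>60)
n,lab,st,cen=cv2.connectedComponentsWithStats(red.astype(np.uint8));k=1+np.argmax(st[1:,4])
v,u=np.nonzero(lab==k);print(st[k],cen[k],np.max([p["z_map"][v,u].max()]))
P=[pt(p,(a,b),None,True) for a,b in zip(u,v)];P=np.array([x for x in P if x is not None]);print(len(P),P.mean(0),P.min(0),P.max(0))
top=P[P[:,2]>P[:,2].max()-.006];print("top",top.mean(0))
c,d,_=cv2.minAreaRect(P[:,:2].astype(np.float32)*1000);print(c,d,_)
E
```

```text
17.9833 [ 0.4226 -0.3355  0.1199] [ 3.1402 -0.0009  0.3319] [-1.034  -0.0597  0.0321] 0.05134297483931534 [ 0.8173  0.5558 -0.3484  1.9106  0.2769  0.7202 -0.931 ]
toggle_foot [178.  65.] 0.61 [ 0.5075 -0.2022  0.0056]
toggle_foot [542. 170.] 0.6 [ 0.5294 -0.4866  0.0056]
toggle_mid [519. 179.] 0.96 [ 0.5136 -0.4629  0.0155]
toggle_mid [320. 156.] 0.9 [ 0.476  -0.319   0.0155]
toggle_mid [188.  95.] 0.84 [ 0.4886 -0.2199  0.0155]
toggle_wing [505. 188.] 0.91 [ 0.5027 -0.4502  0.0228]
toggle_wing [317. 186.] 0.85 [ 0.4569 -0.3236  0.0228]
toggle_wing [194. 120.] 0.61 [ 0.4738 -0.2324  0.0228]
[302 163  26  44 899] [314.297  183.7486] 0.2631736
899 [ 0.4605 -0.3205  0.0397] [ 0.4406 -0.3314  0.001 ] [ 0.4736 -0.3119  0.045 ]
top [ 0.4612 -0.3205  0.042 ]
(456.2298889160156, -321.43011474609375) (33.739559173583984, 13.241645812988281) 11.88167667388916
```

View pics/w3.png

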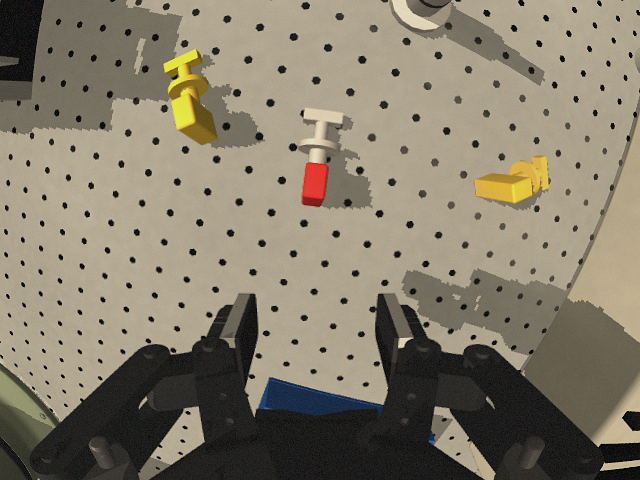

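The red pin shows with its wing at (314,184), collar at (319,145) and crossbar from (304,113) to (343,119). I refine its heading from these.

```bash
python3 - <<'E'
from go import *
p=bot.grab_frame("wrist")
for n,uv,z in(("barL",(304,113),.008),("barR",(343,119),.008),("bar",(323,117),.009),("collar top",(319,145),.025)): print(n,pt(p,uv,z,True),pt(p,uv,None,True))
f=cv2.cvtColor(p["frame"],cv2.COLOR_RGB2HSV)
red=((f[...,0]<4)|(f[...,0]>176))&(f[...,1]>180)&(f[...,2]>60);red[:150]=0;red[220:]=0
v,u=np.nonzero(red);P=np.array([pt(p,(a,b),None,True) for a,b in zip(u,v)])
P=P[P[:,2]>.028]
# upper narrow wing-end strip: side edges as function of position along
for r in range(165,205,4):
    m=np.nonzero(red[r])[0]; print(r,m.min(),m.max(),pt(p,((m.min()+m.max())/2,r),None,True))
E
```

```text
barL [ 0.4989 -0.2995  0.008 ] [ 0.499  -0.2992  0.0013]
barR [ 0.5037 -0.3255  0.008 ] [ 0.5039 -0.326   0.0006]
bar [ 0.5004 -0.3124  0.009 ] [ 0.5004 -0.3124  0.0112]
collar top [ 0.4824 -0.3157  0.025 ] [ 0.4824 -0.3157  0.0247]
165 306 327 [ 0.4713 -0.3178  0.039 ]
169 306 328 [ 0.4691 -0.3189  0.0397]
173 306 327 [ 0.4669 -0.3194  0.0406]
177 305 326 [ 0.4644 -0.3196  0.0412]
181 305 326 [ 0.4623 -0.3203  0.0422]
185 304 325 [ 0.4599 -0.3205  0.0427]
189 304 325 [ 0.4579 -0.3212  0.0443]
193 303 324 [ 0.4554 -0.3214  0.0443]
197 303 323 [ 0.4527 -0.322   0.0431]
201 303 322 [ 0.4476 -0.3233  0.0299]
```

>>> {"fn": "move_arm", "kwargs": {"moves": "9 -1 10 0.04; 18 -1.5 20 0.08; 27 -2 30 0.11; 36 -2.5 45 0.13; 36 -2.5 60 0.13; 36 -2.5 75 0.13; 36 -2.5 90 0.13; 36 -2.5 100 0.13; 36 -2.5 108 0.13; 36 -2.5 112 0.13"}}

```text
clock: 19.12
position: [0.4549, -0.3211, 0.006]
tool_rot: [-3.141, 0.001, 0.202]
force: [-0.4, 0.2, -0.6]
grip_width: 0.0513
```

>>> {"fn": "move_arm", "kwargs": {"moves": "0 0 0 0; 0 0 0 0; 0 0 0 0; 0 0 0 0; 0 0 0 0; 0 0 0 0; 0 0 0 0; 0 0 0 0; 0 0 0 0; 0 0 0 0", "grip": 0, "grip_force": 20}}

```text
clock: 19.95
position: [0.4555, -0.3215, 0.0073]
tool_rot: [3.141, -0.001, 0.202]
force: [-0.9, -1.6, 6.5]
grip_width: 0.0136
```

>>> {"fn": "move_arm", "kwargs": {"moves": "3.5 0 -4.5 0; 8 0 -9 0; 13 0 -13.5 0; 18 0 -17 0; 24 0 -20 0; 30 0 -22.5 0; 36.5 0 -24 0; 43 0 -25 0; 50 0 -25 0; 56 0 -24.5 0"}}

```text
clock: 20.78
position: [0.5109, -0.3097, 0.0312]
tool_rot: [-3.142, -0.0, 0.202]
force: [-1.1, 0.6, -0.8]
grip_width: 0.0139
```

```bash
python3 - <<'E'
from go import *
print(o["clock"],o["position"],o["tool_rot"],o["force"],o["moment"],o["grip_width"])
p=bot.grab_frame("side");save(p,"s4.png",(260,310,380,410),6)
for l in("toggle_foot","toggle_mid","toggle_wing"):
    for d in bot.pinpoint(p,l)[:3]: print(l,np.round(d["at"]),round(d["conf"],2),pt(p,d["at"]))
E
```

```text
20.7833 [ 0.5109 -0.3097  0.0312] [-3.1416 -0.0002  0.202 ] [-1.0922  0.592  -0.7642] [0.053  0.0456 0.0192] 0.013934020541853186
toggle_foot [352. 355.] 0.72 [ 0.555  -0.2989  0.0351]
toggle_foot [342. 453.] 0.66 [ 0.5257 -0.4864  0.0113]
toggle_mid [332. 443.] 0.62 [ 0.5097 -0.4689  0.0145]
toggle_mid [324. 331.] 0.6 [ 0.4956 -0.3437  0.1823]
toggle_mid [340. 357.] 0.57 [ 0.5248 -0.3622  0.1287]
toggle_wing [331. 431.] 0.71 [ 0.5076 -0.4591  0.0395]
toggle_wing [377. 384.] 0.69 [ 0.6001 -0.3587  0.0257]
toggle_wing [328. 356.] 0.63 [ 0.5057 -0.3307  0.0819]
```

View pics/s4.png

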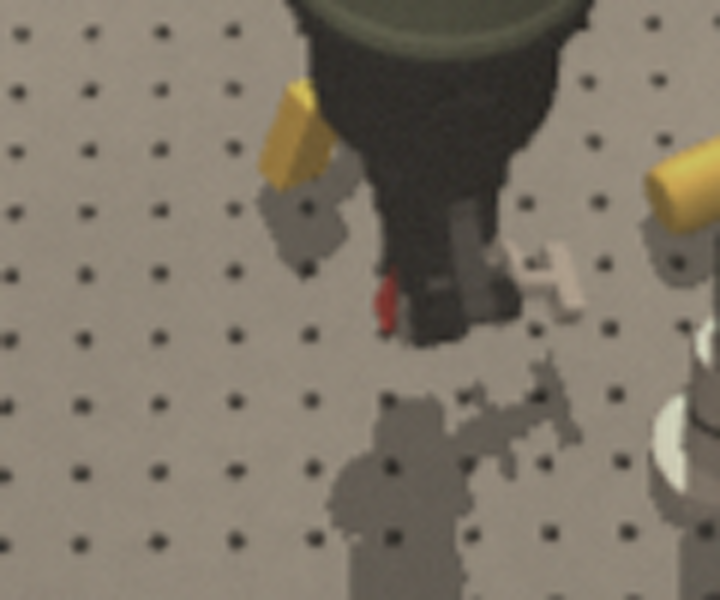

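The pin came up rigidly in the grip. It is still about 20° from level: the foot is at (555,280) in the crop and the red wing at (388,300). Friction on the table can't turn it, so I'll turn it by pushing the foot against the enclosure's fixed front wall near its right end and swinging the grip up and over the rim.

>>> {"fn": "move_arm", "kwargs": {"moves": "0 0 -30 0; 0 0 -60 0; 0 0 -90 0; 10 -7 -115 -0.11; 30 -20 -120 -0.23; 60 -40 -120 -0.35; 90 -62 -120 -0.47; 120 -83 -120 -0.59; 150 -104 -120 -0.71; 180 -125 -120 -0.83"}}

```text
clock: 21.82
position: [0.6619, -0.1506, 0.1513]
tool_rot: [-3.141, 0.0, 1.037]
force: [-0.2, -0.3, -0.4]
grip_width: 0.0135
```

```bash
python3 go.py .7363,-.0724,.15,1.77 .7363,-.0724,.083,1.77
```

```text
21.8167 [ 0.6619 -0.1506  0.1513] [-3.1415  0.0005  1.0369] q [ 0.4494  0.7358 -0.5142  1.4948  0.3991  1.0168 -0.6995] F [-0.1699 -0.2887 -0.4361] M [-0.078   0.0284  0.0352] g 0.013461973440492169
-> [105.2  24.3   1.2] turn -0.7331096832027795
-> [105.2  24.3  68.2] turn -0.7331096832027795
```

>>> {"fn": "move_arm", "kwargs": {"moves": "17 4 0 -0.12; 34 8 0 -0.24; 51 12 0 -0.36; 68 16 0 -0.48; 86 20 0 -0.6; 105 24 10 -0.72; 105 24 30 -0.73; 105 24 50 -0.73; 105 24 68 -0.73; 105 24 68 -0.73"}}

```text
clock: 22.65
position: [0.7336, -0.0742, 0.0791]
tool_rot: [-3.136, -0.001, 1.762]
force: [-0.7, -1.1, -1.1]
grip_width: 0.014
```

```bash
python3 - <<'E'
from go import *
print(o["clock"],o["position"],o["tool_rot"],o["force"],o["moment"],o["grip_width"],o["qpos"])
p=bot.grab_frame("side");save(p,"s5.png",(340,140,480,260),5)
p=bot.grab_frame("wrist");cv2.imwrite("pics/w5.png",p["frame"][...,::-1])
a=cv2.resize(cv2.imread("pics/w5.png"),(440,330));b=cv2.imread("pics/s5.png");b=cv2.resize(b,(350,300))
c=np.zeros((330,800,3),np.uint8);c[:,:440]=a;c[:300,450:]=b;cv2.imwrite("pics/c5.png",c)
E
```

```text
22.65 [ 0.7336 -0.0742  0.0791] [-3.1361 -0.0008  1.7619] [-0.6829 -1.1137 -1.1339] [ 0.008   0.0325 -0.046 ] 0.014005664115055206 [ 0.3613  0.9385 -0.6339  1.3373  0.5804  1.0576 -0.1719]
```

View pics/c5.png

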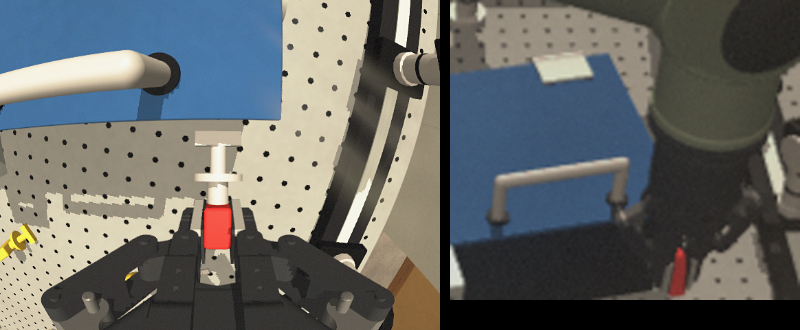

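>>> {"fn": "move_arm", "kwargs": {"moves": "2 0 0 0; 4 0 0 0; 5.5 0 0 0; 7 0 0 0; 8.5 0 0 0; 10 0 0 0; 11 0 0 0; 12 0 0 0; 12.5 0 0 0; 13 0 0 0"}}

```text
clock: 23.58
position: [0.734, -0.0637, 0.0838]
tool_rot: [3.141, 0.004, 1.76]
force: [2.7, -13.2, 3.2]
grip_width: 0.0136
```

>>> {"fn": "move_arm", "kwargs": {"moves": "1.5 0 -3 0; 3 0 -6 0; 4.5 0 -8.5 0; 6 0 -11 0; 8 0 -14 0; 10 0 -16 0; 12.5 0 -18.5 0; 15 0 -20.5 0; 17.5 0 -22.5 0; 20 0 -24.5 0"}}

```text
clock: 24.42
position: [0.7297, -0.0424, 0.1078]
tool_rot: [3.141, 0.002, 1.761]
force: [4.1, -3.5, -4.3]
grip_width: 0.0136
```

```bash
cat > look.py <<'E'
from go import *
import sys
print(o["clock"],o["position"],o["tool_rot"],o["force"],o["moment"],o["grip_width"],o["qpos"])
p=bot.grab_frame("wrist");save(p,sys.argv[1]+".png")
f=cv2.cvtColor(p["frame"],cv2.COLOR_RGB2HSV)
red=((f[...,0]<4)|(f[...,0]>176))&(f[...,1]>180)&(f[...,2]>60);red[:,:230]=0;red[:,420:]=0
v,u=np.nonzero(red)
if len(u):
    P=np.array([x for x in (pt(p,(a,b),None,True) for a,b in zip(u,v)) if x is not None])
    L=R.from_euler('xyz',o["tool_rot"]).inv().apply(P-o["position"])*1000
    print("px",u.min(),u.max(),v.min(),v.max());
    for z in np.arange(L[:,2].min(),L[:,2].max(),4):
        m=(L[:,2]>=z)&(L[:,2]<z+4)
        if m.sum()>3: print("toolz %.0f n%d x %.1f..%.1f y %.1f..%.1f"%(z,m.sum(),L[m,0].min(),L[m,0].max(),L[m,1].min(),L[m,1].max()))
for l in("toggle_foot","toggle_mid"):
    for d in bot.pinpoint(p,l)[:2]:
        q=pt(p,d["at"],None,True);print(l,np.round(d["at"]),round(d["conf"],2),q, R.from_euler('xyz',o["tool_rot"]).inv().apply(q-o["position"])*1000 if q is not None else "")
E
python3 look.py w6
```

```text
24.4167 [ 0.7297 -0.0424  0.1078] [3.1414 0.0015 1.7609] [ 4.1133 -3.4865 -4.3316] [-1.105  -0.6517 -0.022 ] 0.013621176372368808 [ 0.329   0.8949 -0.6471  1.3516  0.5643  1.08   -0.2123]
px 297 335 297 374
toolz -36 n740 x -1.6..7.5 y -7.2..6.2
toolz -32 n686 x -7.0..10.7 y -7.3..6.3
toolz -28 n631 x -12.0..14.0 y -7.1..6.4
toolz -24 n534 x -17.2..16.5 y -7.2..6.6
toolz -20 n160 x -22.0..16.5 y -7.2..6.7
toolz -16 n57 x -25.1..11.7 y -7.0..6.8
toggle_foot [ 64. 350.] 0.9 [ 0.5119 -0.1997  0.0078] [-113.148  -243.6664  100.1368]
toggle_foot [314. 240.] 0.57 [ 0.7225 -0.0114  0.1063] [31.816  -1.2531  1.4454]
toggle_mid [319. 296.] 0.6 [ 0.7272 -0.0262  0.1272] [ 16.3499   0.5286 -19.3745]
toggle_mid [ 46. 367.] 0.58 [ 0.4976 -0.2131  0.0253] [-123.6581 -260.2124   82.6751]
```

It is rotating, now at about 51° tilt by the wing profile. Continuing the arc.

>>> {"fn": "move_arm", "kwargs": {"moves": "3 0 -2 0; 6 0 -3.5 0; 9 0 -5 0; 12 0 -6.5 0; 15 0 -7.5 0; 18 0 -8.5 0; 21 0 -9 0; 24 0 -9.5 0; 27 0 -9.5 0; 30 0 -9.5 0"}}

```text
clock: 25.4
position: [0.7239, -0.0121, 0.1174]
tool_rot: [-3.142, 0.001, 1.761]
force: [1.7, -6.1, 0.3]
grip_width: 0.0132
```

```bash
python3 look.py w7
```

```text
25.4 [ 0.7239 -0.0121  0.1174] [-3.1416  0.0006  1.7614] [ 1.6986 -6.0739  0.3371] [-1.3171 -0.3175 -0.0203] 0.013221748862406641 [ 0.2951  0.8749 -0.6533  1.3688  0.5569  1.0834 -0.2541]
px 297 335 302 404
toolz -34 n1070 x -12.0..8.4 y -7.2..6.2
toolz -30 n1661 x -30.5..9.0 y -7.3..6.3
toolz -26 n233 x 7.9..9.3 y -7.2..6.2
toolz -22 n214 x 8.5..9.6 y -7.0..6.3
toolz -18 n220 x 8.8..10.4 y -7.1..6.1
toolz -14 n126 x 8.9..10.4 y -7.2..6.2
toggle_foot [314. 289.] 0.75 [ 0.7216 -0.0073  0.1068] [ 5.084  -1.3047 10.5699]
toggle_foot [ 75. 373.] 0.66 [ 0.5087 -0.2027  0.0099] [-146.3297 -247.3396  107.5755]
toggle_mid [315. 326.] 0.85 [ 0.7215 -0.004   0.145 ] [  8.3827  -0.7608 -27.5714]
toggle_mid [ 56. 384.] 0.79 [ 0.4919 -0.2128  0.0254] [-153.0999 -265.829    92.0989]
```

>>> {"fn": "move_arm", "kwargs": {"moves": "2 0 0 0; 4 0 0 0; 6 0 0 0; 6 0 0 0; 6 0 0 0; 2 0 -3 0; -2 0 -20 0; -4 0 -50 0; -4 0 -80 0; -4 0 -95 0"}}

```text
clock: 26.38
position: [0.7254, -0.0151, 0.2163]
tool_rot: [3.138, -0.001, 1.762]
force: [0.5, 0.9, 1.2]
grip_width: 0.0136
```

```bash
python3 look.py w8; python3 go.py .4998,.0018,.212,1.77
```

```text
26.3833 [ 0.7254 -0.0151  0.2163] [ 3.1382 -0.001   1.7618] [0.4958 0.9153 1.1994] [-0.0054  0.0111 -0.0419] 0.013607849371858492 [ 0.3113  0.7816 -0.6914  1.2862  0.4939  1.2399 -0.2003]
px 297 335 305 409
toolz -34 n2760 x -31.0..8.8 y -7.3..6.3
toolz -30 n248 x -30.8..8.8 y -7.3..6.3
toolz -26 n193 x 7.6..8.8 y -7.2..6.2
toolz -22 n170 x 7.5..8.9 y -7.0..6.0
toolz -18 n196 x 7.6..9.0 y -7.2..6.1
toolz -14 n90 x 7.8..9.1 y -6.9..5.8
toggle_foot [114. 323.] 0.95 [ 0.5107 -0.2012  0.0095] [-142.183  -246.8639  205.7739]
toggle_foot [312. 301.] 0.77 [ 0.723  -0.0133  0.2118] [ 2.1976 -2.0965  4.4801]
toggle_mid [316. 329.] 0.91 [ 0.7231 -0.0071  0.2455] [  8.3595  -0.6269 -29.2059]
toggle_mid [101. 338.] 0.66 [ 0.4981 -0.2176  0.0259] [-155.8193 -262.2995  189.3211]
26.5333 [ 0.725  -0.0152  0.2136] [ 3.1396 -0.0004  1.762 ] q [ 0.3108  0.7837 -0.6901  1.289   0.4953  1.2367 -0.2014] F [-0.069  -0.179  -1.6797] M [-0.0051  0.0341  0.0016] g 0.013745857853533421
-> [  59.5 -217.8    1.2] turn -0.008000572377062198
```

The pin is now upright in the grip: the wing's side face is vertical within ~1°, and the pin axis lies 11 mm behind the pads' centre. I move to a pose where the wrist camera sees the slot ahead.

>>> {"fn": "move_arm", "kwargs": {"moves": "-15 -31 0 0; -30 -62 0 0; -45 -93 0 0; -60 -124 0 0; -75 -155 0 0; -90 -186 0 0; -105 -216 0 -0.01; -105 -216 0 -0.01; -105 -216 0 -0.01; -105 -216 0 -0.01"}}

```text
clock: 27.37
position: [0.5324, -0.1595, 0.2118]
tool_rot: [-3.141, -0.001, 1.772]
force: [-0.5, 0.5, -0.2]
grip_width: 0.0136
```

```bash
python3 - <<'E'
from go import *
print(o["clock"],o["position"],o["tool_rot"],o["qpos"])
p=bot.grab_frame("wrist");save(p,"w9.png")
for d in bot.pinpoint(p,"slot")[:2]: 
    q=pt(p,d["at"],.106,True);print(d,q,T.inv().apply(q-o["position"])*1000)
E
```

```text
27.3667 [ 0.5324 -0.1595  0.2118] [-3.1414 -0.001   1.7717] [ 0.7283  0.5287 -0.7608  1.7774  0.423   1.0069  0.0049]
{'at': [313.3, 114.1], 'conf': 0.61} [ 0.5132 -0.0771  0.106 ] [ 84.4358  -2.3816 105.9204]
```

View pics/w9.png

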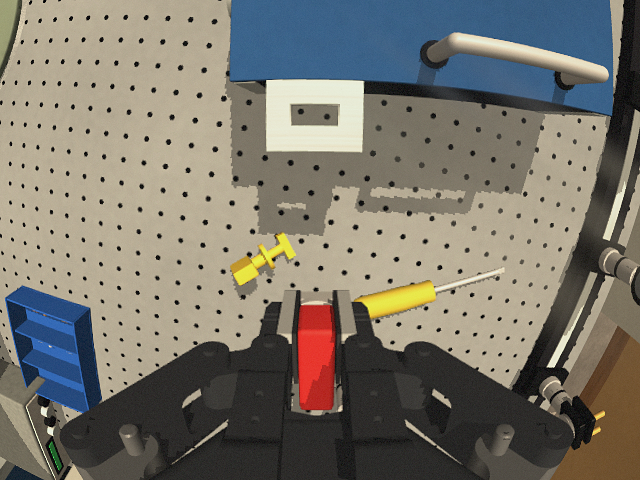

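The slot shows at columns 291–340, rows 103–125 in the white tab (267–363, 80–152). I measure its edges.

```bash
python3 - <<'E'
from go import *
p=bot.grab_frame("wrist");g=cv2.cvtColor(p["frame"],cv2.COLOR_RGB2GRAY).astype(int)
print(o["position"],p["eye"])
def loc(uv,z): 
    q=pt(p,uv,z,True);return np.round(T.inv().apply(q-o["position"])*1000,1)
def cross(a,th=215):
    return [i+(th-a[i])/(a[i+1]-a[i]) for i in range(len(a)-1) if (a[i]-th)*(a[i+1]-th)<0]
print(g[75:160:3,322],g[116,260:370:4])
for c in (300,315,330):
    e=[x+75 for x in cross(g[75:160,c],225)];print("col",c,np.round(e,1),[loc((c,x),.106) for x in e])
for r in (108,114,120):
    e=[x+255 for x in cross(g[r,255:375],225)];print("row",r,np.round(e,1),[loc((x,r),.106) for x in e])
# wing axis
print("zmap tab",pt(p,(280,114),None,True),pt(p,(315,140),None,True))
E
```

```text
[ 0.5329 -0.1588  0.2119] [ 0.5167 -0.0819  0.3549]
[ 92  94 239 234 234 234 232 228 231 231 124 116 114 116 119 115 114 173
 232 230 227 231 231 230 225 230 108 116 117] [114 127 231 230 231 229 230 227 109 117 120 115 116 112 116 113  33  47
 119 119 231 228 229 229 228 232 117 120]
col 300 [ 80.8 103.2 126.7 150.8] [array([106.9, -11.1, 106. ]), array([ 91.8, -11.1, 106. ]), array([ 76. , -11.2, 106. ]), array([ 59.9, -11.3, 105.9])]
col 315 [ 80.9 103.1 126.7 150.7] [array([106.8,  -1.2, 106. ]), array([ 91.9,  -1.3, 106. ]), array([ 76.1,  -1.3, 106. ]), array([ 59.9,  -1.3, 105.9])]
col 330 [ 80.9 103.3 126.9 146.5 147.2 151.2] [array([106.9,   8.6, 106. ]), array([ 91.8,   8.6, 106. ]), array([ 75.9,   8.6, 106. ]), array([ 62.8,   8.7, 106. ]), array([ 62.3,   8.7, 106. ]), array([ 59.6,   8.7, 105.9])]
row 108 [265.8 288.1 338.8 361.2] [array([ 89.1, -33.7, 106. ]), array([ 88.7, -19. , 106. ]), array([ 88.7,  14.4, 106. ]), array([ 89. ,  29.2, 106. ])]
row 114 [265.8 288.1 338.7 361.2] [array([ 85. , -33.8, 106. ]), array([ 84.7, -19. , 106. ]), array([ 84.6,  14.3, 106. ]), array([ 84.9,  29.3, 106. ])]
row 120 [265.8 288.7 338.4 361. ] [array([ 81. , -33.9, 106. ]), array([ 80.7, -18.6, 106. ]), array([ 80.6,  14.2, 106. ]), array([ 80.9,  29.2, 106. ])]
zmap tab [ 0.4921 -0.0805  0.1066] [ 0.5182 -0.0932  0.1068]
```

>>> {"fn": "move_arm", "kwargs": {"moves": "20 -0.5 0 0; 40 -1 0 0; 60 -1.5 10 0; 80 -2 20 0; 94.5 -2 35 0; 94.5 -2 50 0; 94.5 -2 60 0; 94.5 -2 67 0; 94.5 -2 67 0; 94.5 -2 67 0"}}

```text
clock: 28.35
position: [0.5118, -0.0677, 0.1453]
tool_rot: [-3.141, -0.0, 1.772]
force: [-0.6, -0.2, -0.9]
grip_width: 0.0136
```

```bash
python3 - <<'E'
from go import *
print(o["clock"],o["position"],o["tool_rot"],o["force"])
from fit import proj
# expected slot: world from previous tool pose
T0=R.from_euler('xyz',[-3.1414,-.001,1.7717]);S=np.array([.5327,-.159,.2119])+T0.apply([.0837,-.002,.1059]);print("slot top",S,"pin axis",o["position"]+T.apply([-.0111,-.0003,.01]))
p=bot.grab_frame("side");u=proj(p,S).astype(int);print(u);a=cv2.resize(p["frame"][u[1]-40:u[1]+30,u[0]-40:u[0]+40,::-1],None,fx=7,fy=7,interpolation=cv2.INTER_CUBIC);cv2.imwrite("pics/s10.png",a)
E
```

```text
28.35 [ 0.5118 -0.0677  0.1453] [-3.1413 -0.0003  1.7715] [-0.6007 -0.1687 -0.9099]
slot top [ 0.514  -0.0773  0.1061] pin axis [ 0.5138 -0.0787  0.1353]
[327 247]
```

View pics/s10.png

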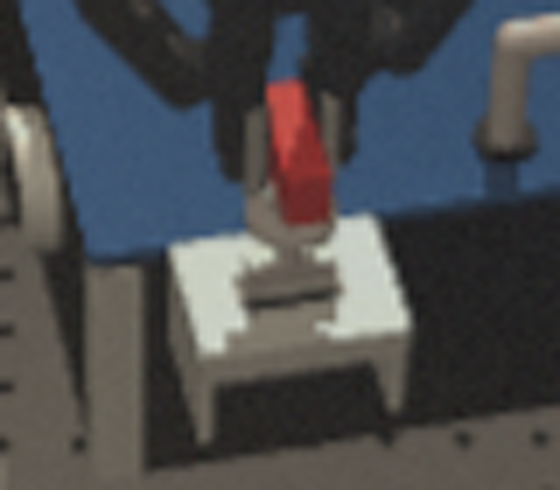

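The pin stands upright above the slot, with the foot at (290,275) over the tab. I descend slowly.

>>> {"fn": "move_arm", "kwargs": {"moves": "0.7 0 3 0; 0.7 0 6 0; 0.7 0 8 0; 0.7 0 10 0; 0.7 0 12 0; 0.7 0 14 0; 0.7 0 15.5 0; 0.7 0 17 0; 0.7 0 18.5 0; 0.7 0 20 0"}}

```text
clock: 29.23
position: [0.5115, -0.0669, 0.1252]
tool_rot: [-3.142, -0.0, 1.772]
force: [-0.1, 0.4, -1.5]
grip_width: 0.0138
```

>>> {"fn": "move_arm", "kwargs": {"moves": "0 0 1.5 0; 0 0 3 0; 0 0 4.5 0; 0 0 6 0; 0 0 7.5 0; 0 0 9 0; 0 0 10 0; 0 0 11 0; 0 0 12 0; 0 0 12.5 0"}}

```text
clock: 30.07
position: [0.5117, -0.0667, 0.1137]
tool_rot: [3.141, 0.001, 1.772]
force: [-10.6, 1.4, 33.1]
grip_width: 0.0138
```

>>> {"fn": "move_arm", "kwargs": {"moves": "0 0 -1 0; 0 0 -1 0; 0 0 -1 0; 0 0 -1 0; 0 0 -1 0; 0 0 -1 0; -3 0 -1.5 0; -6 0 -2 0; -9 0 -2 0; -11 0 -2 0", "grip": 0.4}}

```text
clock: 30.9
position: [0.5138, -0.0783, 0.1148]
tool_rot: [-3.142, 0.0, 1.771]
force: [0.9, 0.3, 0.3]
grip_width: 0.0343
```

```bash
python3 look.py w11
```

```text
30.9 [ 0.5138 -0.0783  0.1148] [-3.1416  0.0001  1.7713] [0.8616 0.3192 0.3125] [-0.0096 -0.0365  0.0025] 0.034341472620955917 [ 0.5476  0.6072 -0.6972  1.9504  0.5478  0.7805 -0.2634]
px 297 335 278 387
toolz -31 n3344 x -18.9..20.8 y -7.2..6.6
toolz -27 n199 x 18.6..20.8 y -7.2..6.3
toolz -23 n160 x 19.0..20.7 y -7.1..6.1
toolz -19 n180 x 18.7..20.8 y -7.2..6.3
toolz -15 n130 x 19.2..20.7 y -6.6..6.1
toolz -11 n7 x 19.7..20.2 y -6.4..5.7
toggle_foot [315. 282.] 0.78 [ 0.5089 -0.0584  0.1304] [ 20.5446  -0.8008 -15.5765]
toggle_mid [255. 391.] 0.68 [ 0.4953 -0.0644  0.1886] [ 17.3106 -15.329  -73.7633]
```

Seated: the wing's top is at z ≈ 0.145 as expected, and the pin is upright. Now I regrip centred and make the quarter turn.

>>> {"fn": "move_arm", "kwargs": {"moves": "1 0 0 0; 1 0 0 0; 1 0 0 0; 1 0 0 0; 1 0 0 0; 1 0 0 0; 1 0 0 0; 1 0 0 0; 1 0 0 0; 1 0 0 0", "grip": 0, "grip_force": 30}}

```text
clock: 31.88
position: [0.5136, -0.0766, 0.1148]
tool_rot: [3.141, -0.0, 1.772]
force: [-0.7, 3.1, 4.6]
grip_width: 0.0133
```

>>> {"fn": "move_arm", "kwargs": {"moves": "0 0 0 0.1; 0 0 0 0.2; 0 0 0 0.3; 0 0 0 0.4; 0 0 0 0.5; 0 0 0 0.6; 0 0 0 0.7; 0 0 0 0.8; 0 0 0 0.9; 0 0 0 1.0"}}

```text
clock: 32.72
position: [0.5137, -0.0772, 0.1149]
tool_rot: [3.141, 0.0, 0.767]
force: [-0.6, 0.6, 2.4]
grip_width: 0.0139
```

>>> {"fn": "move_arm", "kwargs": {"moves": "0 0 0 0.1; 0 0 0 0.2; 0 0 0 0.3; 0 0 0 0.4; 0 0 0 0.5; 0 0 0 0.57; 0 0 0 0.57; 0 0 0 0.57; 0 0 0 0.57; 0 0 0 0.57"}}

```text
clock: 33.55
position: [0.5136, -0.077, 0.1149]
tool_rot: [3.141, -0.0, 0.203]
force: [0.1, -0.6, 3.0]
grip_width: 0.0134
```

```bash
python3 look.py w12
```

```text
33.55 [ 0.5136 -0.077   0.1149] [ 3.1414 -0.0003  0.2034] [ 0.1237 -0.635   3.0184] [-0.3465 -0.0662  0.0118] 0.013397753935748925 [ 0.2565  0.533  -0.2962  1.9661  0.2398  0.6755 -1.5564]
px 297 336 283 390
toolz -35 n29 x -11.7..14.8 y -7.2..4.5
toolz -31 n3260 x -21.7..17.6 y -7.3..6.5
toolz -27 n216 x 10.6..18.0 y -7.5..6.7
toolz -23 n171 x 10.6..17.7 y -7.3..6.9
toolz -19 n154 x 15.5..17.7 y -7.5..6.2
toolz -15 n152 x 10.6..17.6 y -8.1..6.9
toggle_foot [314. 283.] 0.74 [ 0.5305 -0.0721  0.1267] [ 17.4699  -1.3867 -11.8552]
toggle_foot [544.  79.] 0.7 [ 0.6656 -0.2135  0.0155] [121.1985 164.3695  99.3881]
toggle_mid [488. 301.] 0.75 [ 0.4941 -0.2126  0.0268] [-46.5459 128.841   88.0593]
toggle_mid [546.  77.] 0.6 [ 0.6723 -0.2237  0.0012] [125.7051 175.6813 113.7051]
```

>>> {"fn": "move_arm", "kwargs": {"moves": "0 0 0 0; 0 0 0 0; 0 0 0 0; 0 0 0 0; 0 0 0 0; 0 0 0 0; 0 0 -10 0; 0 0 -30 0; 0 0 -60 0; 0 0 -90 0", "grip": 0.5}}

```text
clock: 34.53
position: [0.513, -0.0765, 0.2062]
tool_rot: [-3.141, 0.001, 0.202]
force: [1.4, -0.2, -0.5]
grip_width: 0.0426
```

>>> {"fn": "move_arm", "kwargs": {"moves": "-10 0 -20 0; -30 0 -30 0; -60 0 -40 0; -90 0 -40 0; -90 0 -40 0; -90 0 -40 0; -90 0 -40 0; -90 0 -40 0; -90 0 -40 0; -90 0 -40 0"}}

```text
clock: 35.37
position: [0.4257, -0.0945, 0.2446]
tool_rot: [-3.141, 0.0, 0.202]
force: [0.2, -0.3, 0.3]
grip_width: 0.0428
```

```bash
python3 - <<'E'
from go import *
print(o["clock"],o["position"],o["force"])
p=bot.grab_frame("wrist")
f=cv2.cvtColor(p["frame"],cv2.COLOR_RGB2HSV)
red=((f[...,0]<4)|(f[...,0]>176))&(f[...,1]>180)&(f[...,2]>60)
n,lab,st,cen=cv2.connectedComponentsWithStats(red.astype(np.uint8));k=1+np.argmax(st[1:,4]);v,u=np.nonzero(lab==k)
P=np.array([x for x in (pt(p,(a,b),None,True) for a,b in zip(u,v)) if x is not None]);t=P[P[:,2]>P[:,2].max()-.005]
c,d,a=cv2.minAreaRect(t[:,:2].astype(np.float32)*1000);print("wing top z",np.median(t[:,2]),c,d,"angle deg",a,"(encl 11.5)")
for uv in((cen[k]+[0,-60]),):print(pt(p,uv,None,True))
c=cen[k].astype(int);w=p["frame"][max(c[1]-70,0):c[1]+70,max(c[0]-90,0):c[0]+90,::-1];w=cv2.resize(w,(400,311))
s=bot.grab_frame("side");x=cv2.resize(s["frame"][190:290,280:408,::-1],(398,311));cv2.imwrite("pics/end.png",np.hstack([w,x]))
reg=np.array([pt(s,(a,b)) for a in range(296,400,4) for b in range(180,200,4)]);print("lid z",np.median(reg[:,2]))
t=bot.grab_frame("top")
for l in("lens_case","lens_post","mirror_post","iris_post","driver","clamp_fork"):
    for d in bot.pinpoint(t,l)[:1]: print(l,np.round(d["at"],1))
E
```

```text
35.3667 [ 0.4257 -0.0945  0.2446] [ 0.1588 -0.3161  0.3495]
wing top z 0.145212251273729 (511.1474304199219, -76.76696014404297) (38.092716217041016, 12.932565689086914) angle deg 11.488341331481934 (encl 11.5)
[ 0.5784 -0.0632  0.0004]
lid z 0.10615054792714457
lens_case [119.9 277.7]
lens_post [447.9 205.6]
mirror_post [118.9 212.5]
iris_post [235.2 327.1]
driver [388.4 182.9]
clamp_fork [161.1 331.5]
```

View pics/end.png

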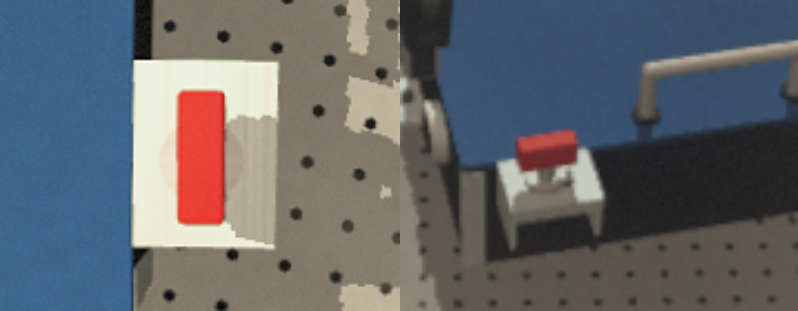

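Final view: the red wing lies along the slot's long axis, so the crossbar is square across it. The collar is on the tab at (200,155) and the gripper is clear.

```bash
python3 -c "from workcell import bot; print(bot.job_done())"
```

```text
the job is handed in; nothing more can be done
None
```

The lid is shut and held by the red toggle pin. I handed the job in at about 35.5 s of the 64 s allowed.

**What I did**
- **Lid:** I gripped the bow handle and lowered it along its arc. It touched down slowly, and I pressed it shut with up to about 52 N at the wrist.
- **Pin:** I picked the red pin out from two yellow look-alikes. Swinging the pin up on the table did not stand it up, because it lifted rigidly in the grip. I turned it upright by pushing its foot against the enclosure's fixed front wall.
- **Latching:** I put the pin through the slot until the collar sat on the tab, with about 33 N at the wrist. I then regripped it centred, made the quarter turn and let go.

**Last checks**
- **Lid:** its upper face is at z = 0.106, which is where it should be when shut.
- **Pin:** the top of the wing is at z = 0.145, which matches a seated collar. The wing is at 11.5°, the same as the enclosure, so the crossbar lies square across the slot. I did not see the crossbar itself under the flange.
- **Robot:** the gripper is clear and reads no force.
- **Other things on the table:** their detections in the top view differ by 1–4 pixels from the start, nearly all the same way. I take that as camera and detector noise, since the gripper was never near any of them, but it is the one check that did not agree exactly.

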